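# Dock a charged trolley battery and bolt it in

### The job

Put the charged battery pack (green band) into the charging dock: set it down in front of the rails and slide it in, contact end first, until it clicks fully home. Then slide the dock's barrel bolt all the way across behind the pack and swing its red-knobbed handle down into the notch in the yellow plate. Leave the spent pack (red band) and everything else on the table where it is.

Things in the scene. Friction and masses are not known exactly. Their poses are not given: they have to be found in the camera images.
- pack: Charged battery pack, loose, 0.45 to 0.75 kg, upright. White body 112 long (x) x 50 wide (y), z 10 to 74 mm, on a black base flange 120 x 84 x 10 mm. Green band round the body near the front (+x) end; brass contacts on the front end face. Each long flange edge has a notch at x = +45 mm for the dock's plungers. Origin: centre of the underside; x to the contact end, z up.
- pack_nose (a point): On the charged pack: middle of the lower front edge of the flange, at x = +60 mm, y = 0, z = 0 in the pack's frame.
- pack_grip (a point): On the charged pack: middle of the body 55 mm above its underside, between the two flat sides 50 mm apart (along y): a good place to grip it from above, clear of the dock's rails.
- spent: Spent pack, the same shape as the charged one but with a red band. Stays where it is. Origin: centre of the underside.
- dock: Charging dock fixed to the table (place and yaw vary). Origin: table level; x is the way the pack slides in, y left, z up; x, y, z below are in this frame, mm. White deck, top z = 10, x -152 to 118, y -62 to 62. Blue funnel walls, top z = 24, narrow from 107 apart at x = -71 to 87 at x = 0; then aluminium rails 87 apart (1.5 play each side of the flange).
- dock_entry (a point): Point on the deck (dock x -75, y 0, z 10 mm): set the pack down here, its origin on this point and front end towards dock +x. Its flange is then clear of lips, rails and bolt, with over 3 mm free on each side.
- rail_mouth (a point): Point on the deck (dock x 31, y 0, z 10 mm) where the lips begin, on to x = 103. The rails' inward lips, 66 mm apart, underside z = 22.5, top z = 27.5: the flange goes under them with 2.5 mm play.
- dock_home (a point): Point on the deck (dock x 100, y 0, z 10 mm) where pack_nose lies when the pack is home; axes as the dock's. Two orange spring plungers in the rails (x = 85) resist with roughly 8 to 12 N over the last 20 mm, then snap into the flange's notches and hold the pack. A blue end wall, top z = 50, is 2 mm beyond home.
- bolt (a joint): Travel of the barrel bolt in m: 0 drawn back, 0.050 fully across (stop); moves along the dock's -y. Takes 2 to 4 N; stays where it is left. The 14 mm steel rod lies along y at dock x = -31, z = 40 mm, its tip at y = 50 mm minus the travel. It passes behind the pack (4 mm gap) only when the pack is home. Two dark brackets, top z = 52, hold it at y = 65 and 156.
- bolt_handle (a joint): Angle of the bolt's handle in rad about the rod: 0 upright, 1.57 level, pointing to the dock's +x, down in the notch. Starts leaning 0.45 to 0.7; stays where it is left. The yellow plate stops it at about 0.83 until the bolt is fully across (0.046 or more). Needs under 3 N at the knob.
- bolt_knob (a point): Centre of the red ball (20 mm diameter) on the end of the handle, 60 mm from the rod's axis. The handle is a 12 mm round bar rising from the rod at dock x = -31, z = 40, y = 135 mm minus the bolt's travel, so it is at y = 85 mm with the bolt fully across.
- bolt_notch (a point): Top middle of the notch in the yellow plate (dock x -13, y 85, z 52 mm). The upright plate is 8 mm thick (x -17 to -9), top z = 52, from y 56 to 162; the notch is 22 mm wide (y 74 to 96), open at the top, its floor at z = 32.
- mouse: Black computer mouse, bystander, 105 x 60 x 30 mm. Origin: centre of the underside. Stays where it is.
- spray: White disinfectant bottle with blue cap, bystander, 64 mm diameter, 190 mm tall. Origin: centre of the underside. Stays where it is.
- oximeter: White and blue finger clip sensor, bystander, 62 x 34 x 30 mm. Origin: centre of the underside. Stays where it is.
- mug: Blue mug, bystander, 80 mm diameter, 95 mm tall. Origin: centre of the underside. Stays where it is.
- gas_can: Aluminium and yellow gas can, bystander, 72 mm diameter, 160 mm tall. Origin: centre of the underside. Stays where it is.
There are look-alikes about, which are no part of the job. What is shaped like the pack but purple or turquoise is not meant.

How it is judged:
On the way, in this order (a step that is already met when the one before it is completed fails the run):
1. the charged pack is fully home in the dock, under the lips, with the bolt still back (x of pack_nose in the frame of dock_home between -0.0035 and 0.0035 m and y of pack_nose in the frame of dock_home between -0.004 and 0.004 m and z of pack_nose in the frame of dock_home between -0.004 and 0.004 m and angle between pack's own z axis and vertical below 0.06 rad and angle between the x axis of pack and the x axis of dock, either way round below 0.06 rad and value of joint bolt below 0.03 m), for 0.2 s.
2. the bolt is slid fully across behind the pack, its handle still up (value of joint bolt above 0.045 m and value of joint bolt_handle below 1.2 rad and x of pack_nose in the frame of dock_home between -0.0035 and 0.0035 m and y of pack_nose in the frame of dock_home between -0.004 and 0.004 m and z of pack_nose in the frame of dock_home between -0.004 and 0.004 m and angle between pack's own z axis and vertical below 0.06 rad and angle between the x axis of pack and the x axis of dock, either way round below 0.06 rad), for 0.05 s.
3. the handle is down in the notch (value of joint bolt_handle above 1.4 rad and value of joint bolt above 0.044 m), for 0.1 s.
At the end, for the whole second after the job is handed in: The charged pack is home in the dock: its lower front edge middle within 3.5 mm of dock_home along the rails and 4 mm across and in height, level and in line within 0.06 rad, at rest; the bolt is at 0.044 m or more and its handle at 1.4 rad or more (all of step 3 and x of pack_nose in the frame of dock_home between -0.0035 and 0.0035 m and y of pack_nose in the frame of dock_home between -0.004 and 0.004 m and z of pack_nose in the frame of dock_home between -0.004 and 0.004 m and angle between pack's own z axis and vertical below 0.06 rad and angle between the x axis of pack and the x axis of dock, either way round below 0.06 rad and linear speed of pack below 0.02 m/s); the robot touches nothing.
It fails at once if the spent pack is moved more than 30 mm or tipped (distance of spent from where it was at the start of the episode above 0.03 m or angle between spent's own z axis and vertical above 0.3 rad).
It fails at once if a bystander is moved more than 40 mm (distance of any of mouse, spray, oximeter, mug, gas_can from where it was at the start of the episode above 0.04 m).
It also fails if it takes over 64 s, if anything falls off the work surface, if the arm or the gripper's body presses on something with over 40 N, if the wrist force passes 120 N, or if a joint passes its speed limit or range.

### The arm

A 6-joint arm with a two-finger parallel gripper is mounted at the origin on the work surface. World frame = base frame: x ahead of the robot, y to its left, z up, the work surface at z = 0. Lengths are in m, angles in rad, forces in N, time in s.
With the tool pointing down it reaches from about 0.325 to 1 m from the base axis. Payload 5.1 kg.
Tool frame: the origin (TCP) lies on the centre line of the jaws, within the pads' length; the fingertips stand ahead of it and the grasp point (between the pads) lies 11 mm behind it (bot.tips_ahead is the z of the fingertips in the tool frame, in m); z points along the fingers, y is the line along which they close (so a half turn about z gives the same grasp; the last joint's range is limited). The gripper opens to 85 mm and grips with 20 to 120 N. Pads are 22 mm wide; open, the fingers measure 114 mm over their backs; the gripper's body (76 mm by 85 mm) begins 54 mm behind the grasp point. The pads swing forward as they close: fully open they stand 13 mm farther back than shut.
Start: joints at [-1.37, 0.124, 1.65, -0, 1.367, -0.083], TCP at [0.182, -0.624, 0.239] pointing down, gripper open.
Joint ranges: [-2.61, 2.61], [-1.02, 2.33], [0.03, 2.71], [-1.35, 4.49], [0.32, 2.68], [-2.91, 2.91]. Speed limits (rad/s): [2.57, 2.57, 3.14, 3.14, 3.14, 3.14].

### API

Orientations are given as a unit quaternion [w, x, y, z].
In Python, from rig import bot gives the robot as it stands.
- The arm moves only by the tool jog_arm, never from a script. Its argument "targets" is one flat list of numbers, 7 for each row, row after row: the shift along the world's x, y, z in m, then the turn, a rotation vector about the world's x, y, z in rad, then the closure, from 0 (fully open) to 1 (shut). A call has exactly 10 rows; each row shifts and turns the commanded pose from where the row before left it; what a row does not reach is not made up. A row lasts 1/8 s, in which the tool goes at most 62.5 mm and 10.7 degrees, less where a joint would pass 70% of its speed; a pose out of reach is approached as far as the arm can. A call is refused whole if a number of a shift passes 0.0625 or a number of a turn 0.188, either way. A call with a gripper value outside its range is refused whole. The fingers move at their own pace and stop on an object; "grip_force" is the grip in N (left out, the last holds). Time passes only in rows, so rows that do not move let the fingers close, or fill a call up. It gives the time, the measured TCP pose, the force, the opening and the grip force at its end, in the units of the state.
- bot.sense(): the state, without advancing time (a new reading comes with each control period).
- bot.snapshot(name): name is "scene" or "top" or "wrist"; returns a dict with "color" (384x512x3 uint8, red, green, blue), "z_map" (384x512 float32, m along the optical axis (not along the pixel's ray), 0 where there is no reading), "vertical_fov" (degrees; the focal length in pixels is half the picture's height over the tangent of half this angle, whatever the lens; pixels are square), "cx", "cy" (the principal point, pixels), "k1" (the pictures are not rectified: a ray, as slopes to the right and down, at radius r is drawn at 1 + k1 r^2 times it, then the intrinsics apply), "cam_to_world" (4x4, takes a point from camera to world coordinates); the wrist camera has in their place "hand_eye" (4x4, takes a point from camera to tool coordinates, whose origin is the TCP and whose axes are the flange's). Camera axes: x right, y up, looking along -z (the intrinsics and any distortion apply to the point x, -y, -z); pixel columns grow to the right and rows downward; lengths in m; the calibration is good to about 2 mm. A picture is of the moment at which its call begins: read the wrist's pose just before it.
- bot.hand_in(): hands the job in; it is judged then, once.
The state is a dict: "t": time; "joint_pos": joint angles; "joint_velocities": joint speeds; "joint_efforts": joint torques, N m; "tool_pos": TCP position; "tool_rot": TCP orientation; "ft_force": force on the tool from outside, world axes, zero at the start; "wrist_torque": the same for the moment, N m; "gripper_width": finger opening in m; "gripper_force": force on a finger pad.
Only numpy, scipy, OpenCV 4.12 (cv2) and the standard library are available. Lean on these libraries where they do the work, as an engineer would, in place of code of your own. Each camera call takes 0.05 s, during which the arm holds its last target. There are 200 camera calls.

## Working session

There is one attempt and no reset: what is moved stays moved. The work goes in short steps, Python scripts to look and compute and a tool call to move; the robot and the scene stay as the last step left them, time stands still between calls to the robot, and variables do not carry over. Pictures are saved under pics/ and viewed, at most 10 in all, crops included, and the job is handed in when it is done.

Besides the shell and the picture viewer there is one more tool, called after "Call:" as name(argument=value, ...) on one line, values as JSON. jog_arm: Moves the arm, as the interface text tells. Its arguments: {"type":"object","properties":{"targets":{"type":"array","items":{"type":"number"}},"grip_force":{"type":"number"}},"required":["targets"]}

```bash
mkdir -p pics; ls; cat > h.py <<'E'
import numpy as np, cv2
from scipy.spatial.transform import Rotation as R
from rig import bot
def snap(n):
    s=bot.sense(); d=bot.snapshot(n)
    if n=='wrist':
        T=np.eye(4); q=s['tool_rot']; T[:3,:3]=R.from_quat([q[1],q[2],q[3],q[0]]).as_matrix(); T[:3,3]=s['tool_pos']
        d['cam_to_world']=T@np.array(d['hand_eye'])
    H=d['color'].shape[0]; d['f']=H/2/np.tan(np.radians(d['vertical_fov'])/2)
    return d
def cloud(d):
    z=d['z_map']; h,w=z.shape; f=d['f']
    K=np.array([[f,0,d['cx']],[0,f,d['cy']],[0,0,1]])
    v,u=np.mgrid[:h,:w].astype(np.float64)
    p=cv2.undistortPoints(np.stack([u.ravel(),v.ravel()],1)[:,None],K,np.array([d['k1'],0,0,0.]))[:,0]
    x=p[:,0].reshape(h,w)*z; y=p[:,1].reshape(h,w)*z
    P=np.stack([x,-y,-z,np.ones_like(z)],-1)@np.array(d['cam_to_world']).T
    P=P[...,:3].copy(); P[z<=0]=np.nan
    return P
def save(d,n): cv2.imwrite('pics/'+n,d['color'][...,::-1])
E
python3 - <<'E'
from h import *
for n in('scene','top'):
    d=snap(n); save(d,n+'0.png'); np.savez(n+'0.npz',P=cloud(d),c=d['color']); print(n,d['f'],d['k1'],np.round(d['cam_to_world'],3).tolist())
print(bot.sense(),bot.tips_ahead)
E
```

```text
pics
scene 421.56809531013454 0.008069668519608634 [[0.875, -0.352, 0.334, 0.977], [0.485, 0.638, -0.598, -0.735], [-0.003, 0.685, 0.728, 1.029], [0.0, 0.0, 0.0, 1.0]]
top 374.92699558533394 -0.03723981803581485 [[-0.011, 0.997, -0.082, 0.454], [-1.0, -0.01, 0.008, 0.07], [0.008, 0.082, 0.997, 1.168], [0.0, 0.0, 0.0, 1.0]]
{'t': 0.1, 'joint_pos': array([-1.36959281e+00,  1.24463764e-01,  1.65152827e+00,  2.20123909e-05,
        1.36751121e+00, -8.25656195e-02]), 'joint_velocities': array([-0.00035666, -0.00045855, -0.00385054,  0.00091045, -0.00063008,
        0.00036294]), 'joint_efforts': array([ 6.95024246e-04, -4.24931967e+01, -3.66653180e+01, -1.07696235e-05,
        3.98662873e-03,  4.64023231e-06]), 'tool_pos': array([ 0.18187635, -0.62347938,  0.2381659 ]), 'tool_rot': array([-9.54256483e-04,  9.89951124e-01,  1.41406720e-01, -4.58755522e-05]), 'ft_force': array([ 0.79774717,  0.13362664, -0.40127398]), 'wrist_torque': array([-0.0222862 , -0.01462258,  0.00992529]), 'gripper_force': 0.0, 'gripper_width': 0.08557177729957836} 0.008
```

View pics/top0.png

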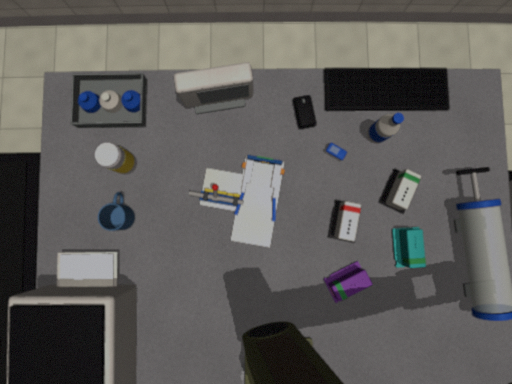

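View pics/scene0.png

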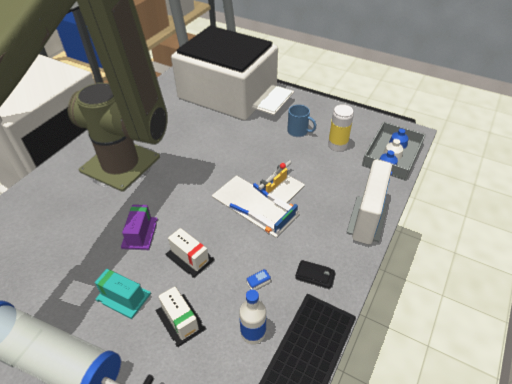

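Top view candidates: white pack with a green band at (404,190), red-band pack (347,221), purple (347,282) and turquoise with a green band (409,247). I choose the white-and-green one at (404,190). The dock is at about (257,200), opening towards the robot, with the bolt on its left side.

```bash
python3 - <<'E'
from h import *
c=np.load('top0.npz')['c'];s=np.load('scene0.npz')['c']
a=cv2.resize(c[160:220,375:435],(390,390),interpolation=2); b=cv2.resize(c[145:255,180:295],(407,390),interpolation=2)
cv2.imwrite('pics/crop1.png',np.hstack([a,b])[...,::-1])
P=np.load('top0.npz')['P']
def q(mask,name):
    X=P[mask];X=X[~np.isnan(X[:,0])]
    r=cv2.minAreaRect((X[:,:2]*1000).astype(np.float32)); print(name,len(X),np.round(X.mean(0),4),np.round(np.median(X[:,2]),4),r)
roi=np.zeros(c.shape[:2],bool); roi[160:220,375:435]=1
z=P[...,2]
q(roi&(z>0.067)&(z<.085),'packtop'); q(roi&(z>0.004)&(z<.085),'packall')
g=c.astype(int); q(roi&(g[...,1]>g[...,0]+40)&(g[...,1]>g[...,2]+30),'green')
roi=np.zeros(c.shape[:2],bool); roi[145:255,180:295]=1
q(roi&(z>0.006)&(z<.014)&(g.min(-1)>130),'deck')
q(roi&(g[...,0]>g[...,1]+80)&(g[...,0]>g[...,2]+60),'red/orange')
q(roi&(z>0.044)&(z<.056)&(g[...,2]>g[...,0]+60),'endwall')
q(roi&(g[...,0]>150)&(g[...,1]>120)&(g[...,2]<90),'yellow')
E
```

```text
packtop 636 [ 0.5456 -0.3828  0.0724] 0.0724 ((545.7141723632812, -383.6756591796875), (50.93625259399414, 112.20987701416016), 63.90784454345703)
packall 1195 [ 0.5456 -0.372   0.0494] 0.069 ((548.8721923828125, -401.60833740234375), (188.63070678710938, 162.74755859375), 80.70694732666016)
green 65 [ 0.5803 -0.3987  0.0729] 0.0729 ((579.7786254882812, -399.39739990234375), (46.44873046875, 13.098560333251953), 62.7862548828125)
deck 2834 [0.5146 0.0862 0.0088] 0.0086 ((528.9830932617188, 113.52879333496094), (236.1963348388672, 267.6183776855469), 79.77581024169922)
red/orange 20 [0.5552 0.18   0.1004] 0.1003 ((555.1063842773438, 179.25387573242188), (11.567994117736816, 11.823278427124023), 89.95762634277344)
endwall 65 [0.6421 0.0354 0.0483] 0.0481 ((642.3893432617188, 36.735557556152344), (98.31964874267578, 8.36135482788086), 79.66936492919922)
yellow 47 [0.5484 0.1601 0.0441] 0.049 ((587.7755126953125, 101.20912170410156), (76.41301727294922, 228.3705596923828), 30.697019577026367)
```

View pics/crop1.png

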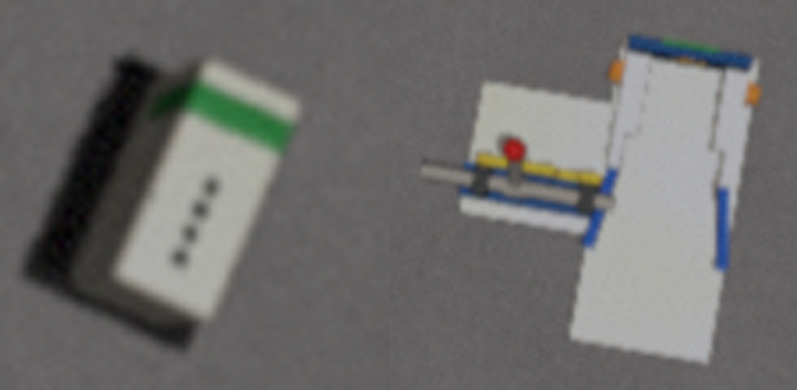

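The crop confirms a white pack with its green end at the upper right. The dock has its blue end wall at the top, the bolt drawn back to the left and the red knob at crop (513,150). Next I check the big white cylinder's height, then approach.

```bash
python3 - <<'E'
from h import *
P=np.load('top0.npz')['P']
for v,u in [(172,474),(185,477),(205,480),(230,482),(255,485),(280,488),(305,492),(247,409),(282,347),(125,388),(70,215),(85,215),(221,347),(340,270)]: print(v,u,np.round(P[v,u],3))
d=snap('wrist'); print(np.round(d['hand_eye'],3).tolist(),d['vertical_fov'])
E
```

```text
172 474 [ 0.595 -0.592  0.072]
185 477 [ 0.556 -0.602  0.067]
205 480 [ 0.494 -0.578  0.115]
230 482 [ 0.423 -0.583  0.111]
255 485 [ 0.352 -0.589  0.108]
280 488 [ 0.281 -0.594  0.109]
305 492 [ 0.211 -0.602  0.11 ]
247 409 [ 0.376 -0.384  0.073]
282 347 [ 0.277 -0.199  0.07 ]
125 388 [ 0.721 -0.311  0.142]
70 215 [0.876 0.173 0.16 ]
85 215 [0.834 0.173 0.158]
221 347 [ 0.454 -0.204  0.068]
340 270 [0.189 0.036 0.305]
[[-0.0, 0.962, 0.274, 0.07], [1.0, 0.0, 0.0, -0.001], [0.0, 0.274, -0.962, -0.135], [0.0, 0.0, 0.0, 1.0]] 71.42104729513655
```

Call:
jog_arm(targets=[0.042,0.026,0.005,0,0,-0.083,0,0.042,0.026,0.005,0,0,-0.083,0,0.042,0.026,0,0,0,-0.083,0,0.042,0.026,0,0,0,-0.083,0,0.042,0.026,0,0,0,-0.083,0,0.042,0.026,0,0,0,-0.083,0,0.042,0.026,0,0,0,-0.083,0,0.042,0.026,0,0,0,-0.083,0,0.028,0.032,0,0,0,-0.078,0,0,0,0,0,0,0,0])

```text
t: 1.4
tool_pos: [0.5476, -0.3816, 0.2486]
tool_rot: [-0.0, 0.974, -0.225, -0.0]
ft_force: [0.5, -0.8, -1.3]
gripper_width: 0.0852
gripper_force: 0.0
```

```bash
cat > pk.py <<'E'
from h import *
s=bot.sense(); q=s['tool_rot']; M=R.from_quat([q[1],q[2],q[3],q[0]]).as_matrix()
print('tcp',np.round(s['tool_pos'],4),'toolx yaw',np.degrees(np.arctan2(M[1,0],M[0,0])),'tz',np.round(M[:,2],3),'j',np.round(s['joint_pos'],2))
d=snap('wrist'); P=cloud(d); c=d['color'].astype(int); save(d,'w%d.png'%(s['t']*100))
E
python3 - <<'E'
from pk import *
z=P[...,2]; n=np.hypot(P[...,0]-.545,P[...,1]+.383)<.085
m=n&(z>.066)&(z<.085); X=P[m]; r=cv2.minAreaRect((X[:,:2]*1000).astype(np.float32)); print(len(X),X.mean(0),r)
g=n&(c[...,1]>c[...,0]+40)&(c[...,1]>c[...,2]+30)&(z>.066); print(P[g].mean(0),g.sum())
f=n&(z>.004)&(z<.016)&(c.max(-1)<70); X=P[f]; print(len(X),np.median(X[:,2]),cv2.minAreaRect((X[:,:2]*1000).astype(np.float32)))
E
```

```text
tcp [ 0.5476 -0.3816  0.2486] toolx yaw -26.01964301240617 tz [-0.001  0.001 -1.   ] j [-0.69  0.16  1.6   0.    1.39  1.34]
3828 [ 0.5506673  -0.38512363  0.07409011] ((547.7630004882812, -383.7588806152344), (50.06266784667969, 110.9507827758789), 64.40702819824219)
[ 0.57980581 -0.39917877  0.07796317] 609
489 0.010273317578849916 ((548.84521484375, -382.81915283203125), (81.35363006591797, 117.3418197631836), 63.918434143066406)
```

Call:
jog_arm(targets=[0,-0.002,-0.045,0,0,0,0,0,0,-0.05,0,0,0,0,0,0,-0.05,0,0,0,0,0,0,-0.035,0,0,0,0,0,0,-0.02,0,0,0,0,0,0,-0.005,0,0,0,0,0,0,0,0,0,0,0.8,0,0,0,0,0,0,0.8,0,0,0,0,0,0,0.8,0,0,0,0,0,0,0.8], grip_force=60)

```text
t: 2.7
tool_pos: [0.5474, -0.3869, 0.0469]
tool_rot: [0.001, 0.974, -0.227, 0.002]
ft_force: [0.9, 1.0, 6.4]
gripper_width: 0.0492
gripper_force: 65.8
```

Call:
jog_arm(targets=[0,0,0.05,0,0,0,0.8,0,0,0.06,0,0,0,0.8,-0.01,0.05,0.04,0,0,0.034,0.8,-0.01,0.06,0,0,0,0.034,0.8,-0.01,0.06,0,0,0,0.034,0.8,-0.01,0.06,0,0,0,0.034,0.8,-0.01,0.06,0,0,0,0.034,0.8,-0.01,0.06,0,0,0,0.034,0.8,-0.01,0.06,0,0,0,0.034,0.8,-0.014,0.042,0,0,0,0.034,0.8])

```text
t: 3.95
tool_pos: [0.4604, 0.0663, 0.1913]
tool_rot: [0.0, 0.996, -0.092, -0.001]
ft_force: [0.6, -0.3, -6.0]
gripper_width: 0.0494
gripper_force: 65.5
```

```bash
python3 - <<'E'
from pk import *
print(s['ft_force'],s['gripper_width'])
np.savez('wd.npz',P=P,c=d['color'])
d=snap('top'); np.savez('top1.npz',P=cloud(d),c=d['color'])
E
ls pics
```

```text
tcp [0.4604 0.0663 0.1913] toolx yaw -10.515310584683867 tz [-0.002 -0.    -1.   ] j [ 0.03 -0.26  2.1  -0.    1.31  1.78]
[ 0.57720481 -0.29864662 -5.98539906] 0.04935749424128358
crop1.png
scene0.png
top0.png
w140.png
w395.png
```

View pics/w395.png

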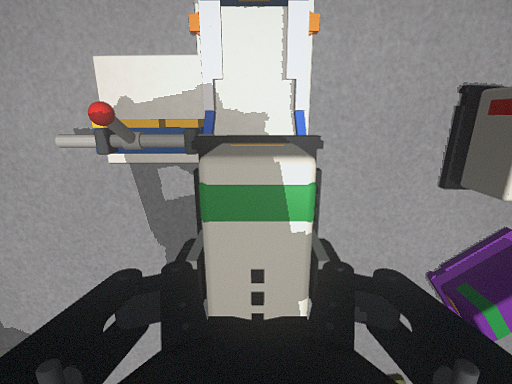

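The wrist view shows the pack held with its front at row 145. The lips' inner edges are near columns 222 and 288, the orange plungers at (195,23) and (314,23), and the knob at (100,113).

```bash
cat > dk.py <<'E'
from h import *
def mar(X): 
    return cv2.minAreaRect((X[:,:2]*1000).astype(np.float32))
def dock(P,c):
    c=c.astype(int); z=P[...,2]; reg=(P[...,0]>.45)&(P[...,0]<.72)&(P[...,1]>-.06)&(P[...,1]<.12)
    lip=reg&(z>.0225)&(z<.0325)&(c.min(-1)>120)
    ora=reg&(c[...,0]>170)&(c[...,2]<90)&(c[...,1]<170)&(c[...,1]>60)&(z<.06)
    wall=reg&(z>.043)&(z<.056)&(c[...,2]>c[...,0]+30)
    return lip,ora,wall
E
python3 - <<'E'
from dk import *
for n in('wd','top0','top1'):
    D=np.load(n+'.npz');P=D['P'];c=D['c'];lip,ora,wall=dock(P,c)
    print(n,'lip',lip.sum(),'ora',ora.sum(),'wall',wall.sum())
    yaw=np.radians(-10.4);Rm=np.array([[np.cos(yaw),np.sin(yaw)],[-np.sin(yaw),np.cos(yaw)]])
    o=np.array([.538,.054])
    if ora.any():
        q=(P[ora][:,:2]-o)@Rm.T*1000
        for sgn in(1,-1):
            t=q[q[:,1]*sgn>0]; 
            if len(t): print(' ora',sgn,len(t),np.round(t.mean(0),1),np.round(t.min(0),1),np.round(t.max(0),1),P[ora][:,2].mean())
    q=(P[lip][:,:2]-o)@Rm.T*1000
    for sgn in(1,-1):
        t=q[(q[:,1]*sgn>20)&(q[:,1]*sgn<70)]
        if len(t)<20: continue
        b=[(x0,np.min(sgn*t[(abs(t[:,0]-x0)<5),1]) if (abs(t[:,0]-x0)<5).sum()>3 else None) for x0 in range(35,100,10)]
        print(' lip',sgn,len(t),np.round(np.percentile(t,[2,98],axis=0),1).tolist(),[(a,round(float(e),1)) for a,e in b if e is not None])
    if wall.sum()>20: print(' wall',((P[wall][:,:2]-o)@Rm.T*1000).mean(0),mar(P[wall]))
# pack in hand
D=np.load('wd.npz');P=D['P'];c=D['c'].astype(int);z=P[...,2];yaw=np.radians(-10.4)
near=np.hypot(P[...,0]-.48,P[...,1]-.066)<.12
gm=near&(c[...,1]>c[...,0]+40)&(c[...,1]>c[...,2]+30)&(z>.19); print('green z',np.nanmedian(z[gm]),P[gm].mean(0))
top=near&(z>.2)&(z<.235)&(c.min(-1)>70)
for dark in (near&(z>.135)&(z<.175),):
    q=(P[dark][:,:2]-[.4604,.0663])@np.array([[np.cos(yaw),np.sin(yaw)],[-np.sin(yaw),np.cos(yaw)]]).T*1000
    print(len(q),np.median(z[dark]),np.percentile(q,[0.5,2,50,98,99.5],axis=0).round(1).tolist())
    f=q[q[:,0]>np.percentile(q[:,0],90)];print(f.min(0),f.max(0))
X=P[near&(z>.212)&(z<.23)];print(len(X),mar(X),X[:,2].mean())
print(mar(P[gm]))
E
```

```text
wd lip 3986 ora 409 wall 0
 ora 1 235 [61.2 61.9] [-16.4  57.2] [94.2 67.7] 0.02580382105002245
 ora -1 174 [ 84.2 -58.7] [ 74.1 -64.2] [ 94.  -54.2] 0.02580382105002245
 lip 1 1999 [[3.5, 35.0], [100.3, 55.5]] [(35, 34.8), (45, 34.6), (55, 34.5), (65, 34.7), (75, 34.7), (85, 34.8), (95, 34.9)]
 lip -1 1987 [[1.3, -51.9], [100.4, -31.6]] [(35, 31.5), (45, 31.7), (55, 31.6), (65, 31.2), (75, 30.9), (85, 30.8), (95, 30.7)]
top0 lip 359 ora 2 wall 117
 ora 1 1 [85.6 60.1] [85.6 60.1] [85.6 60.1] 0.021125291015751002
 ora -1 1 [ 83.8 -59.2] [ 83.8 -59.2] [ 83.8 -59.2] 0.021125291015751002
 lip 1 177 [[3.7, 33.7], [98.3, 53.7]] [(35, 35.0), (45, 33.6), (55, 33.2), (65, 33.8), (75, 33.4), (85, 34.0), (95, 33.1)]
 lip -1 181 [[3.1, -53.1], [98.7, -33.3]] [(35, 32.8), (45, 33.8), (55, 32.9), (65, 33.3), (75, 34.8), (85, 33.2), (95, 34.8)]
 wall [105.69661517   1.25901925] ((642.0828247070312, 35.240196228027344), (102.36898040771484, 12.256545066833496), 78.82048034667969)
top1 lip 354 ora 10 wall 119
 ora 1 4 [85.7 59.3] [82.7 56.9] [88.5 60.5] 0.019649536633132514
 ora -1 6 [ 83.9 -57.8] [
[... 176 characters left out ...]
 -1 182 [[4.8, -53.4], [98.3, -33.3]] [(35, 32.9), (45, 33.7), (55, 32.9), (65, 33.3), (75, 34.8), (85, 33.3), (95, 34.8)]
 wall [105.72925662   1.37062361] ((642.5335693359375, 35.04136657714844), (102.04147338867188, 11.73868465423584), 79.47676849365234)
green z 0.2188321179633928 [0.49580172 0.06050241 0.21880906]
2249 0.15444931989096544 [[-57.6, -41.4], [-3.7, -41.1], [54.8, -0.5], [59.0, 42.2], [59.1, 42.6]]
[ 58.35173342 -38.95429647] [59.13051141 40.47979272]
19239 ((475.5889892578125, 64.47296905517578), (95.20833587646484, 80.42819213867188), 79.54964447021484) 0.21863601724807094
((495.4493713378906, 60.636714935302734), (49.85607147216797, 17.511459350585938), 80.01148223876953)
```

Call:
jog_arm(targets=[0.004,0.002,-0.03,0,0,0,0.8,0,0,-0.03,0,0,0,0.8,0,0,-0.025,0,0,0,0.8,0,0,-0.015,0,0,0,0.8,0,0,0,0,0,0,0.8,0,0,0,0,0,0,0.8,0,0,0,0,0,0,0.8,0,0,0,0,0,0,0.8,0,0,0,0,0,0,0.8,0,0,0,0,0,0,0.8])

```text
t: 5.3
tool_pos: [0.4664, 0.0663, 0.0931]
tool_rot: [-0.0, 0.996, -0.093, 0.0]
ft_force: [-0.0, 0.4, -5.6]
gripper_width: 0.0494
gripper_force: 65.6
```

```bash
cat > lk.py <<'E'
from pk import *; from dk import dock
yaw=np.radians(-10.3);Rm=np.array([[np.cos(yaw),np.sin(yaw)],[-np.sin(yaw),np.cos(yaw)]]); o=np.array([.538,.054])
L=lambda X:(X[...,:2]-o)@Rm.T*1000
lip,ora,_=dock(P,d['color']); q=L(P[lip])
for sgn in(1,-1):
    t=q[(q[:,1]*sgn>20)&(q[:,1]*sgn<70)]
    b=[(x0,np.min(sgn*t[(abs(t[:,0]-x0)<5),1]).round(1)) for x0 in range(35,100,10) if (abs(t[:,0]-x0)<5).sum()>3]; print('lip',sgn,b,np.percentile(t[:,0],[1,99]))
q=L(P[ora]); q=q[q[:,0]>50]
for sgn in(1,-1): t=q[q[:,1]*sgn>0]; print('ora',t.mean(0),len(t))
print('tcp dock',L(s['tool_pos']),'z',s['tool_pos'][2],'force',s['ft_force'])
z=P[...,2];tz=s['tool_pos'][2]; x=L(P); T=L(s['tool_pos'])
fl=(abs(z-(tz-.0367))<.008)&(np.abs(x-T).max(-1)<75)&(c.max(-1)<75); q=x[fl]
print('flange',fl.sum(),np.median(z[fl]),np.percentile(q,[1,99],axis=0).round(1).tolist())
tp=(abs(z-(tz+.0275))<.007)&(np.abs(x-T).max(-1)<75); g=tp&(c[...,1]>c[...,0]+40)&(c[...,1]>c[...,2]+30)
print('green',g.sum(),x[g].mean(0),z[g].mean(),cv2.minAreaRect(x[g].astype(np.float32)))
E
python3 lk.py
```

```text
tcp [0.4664 0.0663 0.0931] toolx yaw -10.663359564745058 tz [ 0. -0. -1.] j [ 0.03 -0.14  2.17 -0.    1.11  1.78]
lip 1 [(35, np.float64(34.6)), (45, np.float64(34.6)), (55, np.float64(34.6)), (65, np.float64(34.5)), (75, np.float64(34.9))] [ 1.19274106 71.67805113]
lip -1 [(35, np.float64(30.8)), (45, np.float64(30.9)), (55, np.float64(30.9)), (65, np.float64(31.2)), (75, np.float64(31.4))] [-13.52552084  70.98841332]
ora [75.00300743 59.14162343] 3
ora [ 74.63080764 -55.54066164] 2
tcp dock [-72.64073571  -0.73771131] z 0.09305401288061055 force [-0.02381437  0.37648032 -5.57705715]
flange 2146 0.055726970080068966 [[-77.7, -41.4], [-13.4, 72.3]]
green 4151 [-36.86427386  -0.28503654] 0.12065024366641529 ((-37.26116943359375, -0.25895118713378906), (49.9915657043457, 17.483034133911133), 89.98101806640625)
```

Call:
jog_arm(targets=[0,0.002,-0.012,0,0,0,0.8,0,0,-0.012,0,0,0,0.8,0,0,-0.008,0,0,0,0.8,0,0,-0.003,0,0,0,0.8,0,0,-0.001,0,0,0,0.8,0,0,0,0,0,0,0.8,0,0,0,0,0,0,0.8,0,0,0,0,0,0,0.8,0,0,0,0,0,0,0.8,0,0,0,0,0,0,0.8])

```text
t: 6.6
tool_pos: [0.4664, 0.0682, 0.057]
tool_rot: [-0.0, 0.996, -0.093, 0.0]
ft_force: [-0.4, 0.3, -4.0]
gripper_width: 0.0495
gripper_force: 65.9
```

```bash
python3 lk.py
```

```text
tcp [0.4664 0.0682 0.057 ] toolx yaw -10.670639038095487 tz [ 0. -0. -1.] j [ 0.03 -0.08  2.19 -0.    1.03  1.79]
lip 1 [(35, np.float64(34.5)), (45, np.float64(34.5)), (55, np.float64(34.7))] [ 0.84398666 58.09861089]
lip -1 [(35, np.float64(30.8)), (45, np.float64(30.9)), (55, np.float64(31.1))] [ 0.20848635 57.57489448]
ora [nan nan] 0
ora [nan nan] 0
tcp dock [-72.95880865   1.18370167] z 0.05703455588675875 force [-0.43378725  0.26819476 -4.01564816]
flange 1552 0.02027995822483658 [[-78.9, -39.6], [-13.6, 60.1]]
green 4146 [-37.17856139   1.58983589] 0.08465367162801075 ((-37.53374481201172, 1.6841259002685547), (49.70047378540039, 17.397836685180664), 89.92221069335938)lk.py:9: RuntimeWarning: Mean of empty slice.
  for sgn in(1,-1): t=q[q[:,1]*sgn>0]; print('ora',t.mean(0),len(t))
  ret = um.true_divide(
```

Call:
jog_arm(targets=[0.006,-0.0011,0,0,0,0,0.8,0.006,-0.0011,0,0,0,0,0.8,0.006,-0.0011,0,0,0,0,0.8,0.006,-0.0011,0,0,0,0,0.8,0.006,-0.0011,0,0,0,0,0.8,0.006,-0.0011,0,0,0,0,0.8,0.006,-0.0011,0,0,0,0,0.8,0.006,-0.0011,0,0,0,0,0.8,0,0,0,0,0,0,0.8,0,0,0,0,0,0,0.8])

```text
t: 7.9
tool_pos: [0.5146, 0.0594, 0.057]
tool_rot: [-0.0, 0.996, -0.093, 0.0]
ft_force: [0.7, 0.9, -4.0]
gripper_width: 0.0488
gripper_force: 66.1
```

```bash
python3 lk.py 2>/dev/null|grep -v ora
```

```text
tcp [0.5146 0.0594 0.057 ] toolx yaw -10.672326486371478 tz [ 0.001 -0.    -1.   ] j [ 0.01  0.02  2.09 -0.    1.03  1.77]
lip 1 [(35, np.float64(34.4)), (45, np.float64(34.5)), (55, np.float64(34.5)), (65, np.float64(34.4)), (75, np.float64(34.5)), (85, np.float64(34.5)), (95, np.float64(34.3))] [  2.26098337 101.20761263]
lip -1 [(35, np.float64(31.1)), (45, np.float64(31.3)), (55, np.float64(31.4)), (65, np.float64(30.9)), (75, np.float64(30.8)), (85, np.float64(31.0)), (95, np.float64(31.2))] [  0.75629114 101.00058826]
tcp dock [-23.99322335   1.11044378] z 0.05696720207171389 force [ 0.74313995  0.90681351 -4.02380528]
flange 1333 0.020277649289246413 [[-33.6, -39.9], [35.3, 60.0]]
green 4146 [11.78166047  1.56473785] 0.08462172627762111 ((11.375296592712402, 1.6658306121826172), (17.599958419799805, 49.57943344116211), 0.1864563226699829)
```

Call:
jog_arm(targets=[0.006,-0.0011,0,0,0,0,0.8,0.006,-0.0011,0,0,0,0,0.8,0.006,-0.0011,0,0,0,0,0.8,0.006,-0.0011,0,0,0,0,0.8,0.006,-0.0011,0,0,0,0,0.8,0.006,-0.0011,0,0,0,0,0.8,0.006,-0.0011,0,0,0,0,0.8,0,0,0,0,0,0,0.8,0,0,0,0,0,0,0.8,0,0,0,0,0,0,0.8])

```text
t: 9.2
tool_pos: [0.5564, 0.0517, 0.0569]
tool_rot: [0.0, 0.996, -0.093, 0.0]
ft_force: [0.6, -0.5, -2.1]
gripper_width: 0.0493
gripper_force: 66.2
```

```bash
python3 lk.py 2>/dev/null|grep -v ora|cut -c1-300
```

```text
tcp [0.5564 0.0517 0.0569] toolx yaw -10.67012012637917 tz [ 0. -0. -1.] j [-0.    0.11  1.99 -0.    1.04  1.75]
lip 1 [(35, np.float64(39.1)), (45, np.float64(39.0)), (55, np.float64(38.3)), (65, np.float64(34.5)), (75, np.float64(34.5)), (85, np.float64(34.3)), (95, np.float64(34.3))] [  8.55581417 101.25475792]
lip -1 [(35, np.float64(35.9)), (45, np.float64(35.3)), (55, np.float64(35.3)), (65, np.float64(31.5)), (75, np.float64(31.4)), (85, np.float64(31.5)), (95, np.float64(31.6))] [  8.08666851 100.65663587]
tcp dock [18.50866989  1.02814004] z 0.05692499230092584 force [ 0.55871043 -0.48204814 -2.12349505]
flange 817 0.020241342073357704 [[-39.0, -39.6], [77.8, 45.1]]
green 4139 [54.30031982  1.44956539] 0.08461831182665973 ((54.04570007324219, 1.617757797241211), (49.438690185546875, 17.171279907226562), 89.93531799316406)
```

Call:
jog_arm(targets=[0.004,-0.0007,0,0,0,0,0.8,0.004,-0.0007,0,0,0,0,0.8,0.004,-0.0008,0,0,0,0,0.8,0.004,-0.0007,0,0,0,0,0.8,0.004,-0.0007,0,0,0,0,0.8,0.0015,-0.0003,0,0,0,0,0.8,0,0,0,0,0,0,0.8,0,0,0,0,0,0,0.8,0,0,0,0,0,0,0.8,0,0,0,0,0,0,0.8])

```text
t: 10.5
tool_pos: [0.5778, 0.0478, 0.0569]
tool_rot: [-0.0, 0.996, -0.093, 0.0]
ft_force: [-2.9, 0.1, 0.9]
gripper_width: 0.0499
gripper_force: 66.6
```

```bash
cat > e.py <<'E'
from lk import *
n=(x[...,0]>60)&(x[...,0]<125)&(abs(x[...,1])<50)
w=n&(z>.043)&(z<.056)&(c[...,2]>c[...,0]+30); print('wall',w.sum(),np.percentile(x[w],[1,50,99],axis=0).round(1).tolist())
wt=n&(z>.075)&(z<.09)&(c.min(-1)>100); print('body front',np.percentile(x[wt][:,0],99.5))
E
python3 e.py 2>/dev/null|cut -c1-200
```

```text
tcp [0.5778 0.0478 0.0569] toolx yaw -10.666817347949692 tz [ 0.  0. -1.] j [-0.01  0.15  1.95  0.    1.04  1.75]
lip 1 [(35, np.float64(39.0)), (45, np.float64(38.5)), (55, np.float64(39.0)), (65, np.float64(38.9)), (75, np.float64(38.2)), (85, np.float64(34.8)), (95, np.float64(34.5))] [ 28.94338017 115.7317585
lip -1 [(35, np.float64(35.2)), (45, np.float64(35.2)), (55, np.float64(35.9)), (65, np.float64(35.6)), (75, np.float64(35.2)), (85, np.float64(31.5)), (95, np.float64(31.4))] [ 28.64685299 115.640670
ora [87.08738997 55.79474998] 419
ora [ 91.82724429 -43.97666096] 51
tcp dock [40.25348684  1.04681614] z 0.05694439687794817 force [-2.92679095  0.07488591  0.92189238]
flange 529 0.02025753004909947 [[-18.0, -32.1], [99.6, 39.0]]
green 4133 [76.05670456  1.54946411] 0.08459881896186913 ((75.66841125488281, 1.7337532043457031), (49.475914001464844, 17.48576545715332), 89.91246795654297)
wall 3725 [[102.0, -49.2], [106.9, -1.6], [113.1, 48.9]]
body front 95.60193787061658
```

Call:
jog_arm(targets=[0.001,-0.0002,0,0,0,0,0.8,0,0,0,0,0,0,0.8,0,0,0,0,0,0,0.25,0,0,0,0,0,0,0.25,0,0,0,0,0,0,0.25,0,0,0,0,0,0,0.25,0,0,0.02,0,0,0,0.25,0,0,0.04,0,0,0,0.25,-0.04,0.04,0.04,0,0,0,0.25,-0.04,0.05,0.04,0,0,0,0.25])

```text
t: 11.8
tool_pos: [0.5095, 0.1255, 0.1893]
tool_rot: [-0.0, 0.996, -0.094, 0.001]
ft_force: [1.2, 0.0, 0.6]
gripper_width: 0.064
gripper_force: 0.0
```

```bash
python3 - <<'E'
from pk import *
yaw=np.radians(-10.3);Rm=np.array([[np.cos(yaw),np.sin(yaw)],[-np.sin(yaw),np.cos(yaw)]]); o=np.array([.538,.054])
x=(P[...,:2]-o)@Rm.T*1000; z=P[...,2]
n=(abs(x[...,1])<60)&(x[...,0]>-40)&(x[...,0]<130)
w=n&(z>.043)&(z<.056)&(c[...,2]>c[...,0]+30); print('wall',w.sum(),np.percentile(x[w],[1,50,99],axis=0).round(1).tolist())
wt=n&(z>.079)&(z<.09); print('body',np.percentile(x[wt],[.5,50,99.5],axis=0),np.median(z[wt]),cv2.minAreaRect(x[wt].astype(np.float32)))
k=(c[...,0]>c[...,1]+70)&(c[...,0]>c[...,2]+60)&(z>.06)&(x[...,1]>80); t=np.c_[x[k],z[k]*1000]; print('knob',k.sum(),t.min(0),t.max(0),t.mean(0),'px',np.argwhere(k).mean(0))
rod=(x[...,1]>40)&(x[...,1]<230)&(abs(z-.047)<.004)&(abs(x[...,0]+31)<6); t=x[rod]; print('rod',len(t),t.min(0),t.max(0),np.median(t,0))
E
ls -t pics|head -1
```

```text
tcp [0.5095 0.1255 0.1893] toolx yaw -10.782126870458054 tz [ 0.003  0.001 -1.   ] j [ 0.14 -0.12  1.98  0.    1.28  1.9 ]
wall 1230 [[101.9, -50.3], [107.0, 6.4], [112.9, 54.2]]
body [[-16.1998376  -22.00902477]
 [ 44.68189528   2.96181468]
 [ 94.55997852  26.74743705]] 0.08413384592150551 ((39.2541389465332, 2.066801071166992), (51.48234558105469, 111.7859878540039), 89.64567565917969)
knob 366 [-11.91411849 120.27756348  94.39026373] [  5.45246002 137.6372301  105.03252991] [ -2.84374079 127.97341964 101.15943386] px [158.68852459 183.07650273]
rod 1353 [-36.99270652  44.00990057] [-25.01767559 209.59929703] [-30.66597183 121.00728325]
w1180.png
```

Call:
jog_arm(targets=[0.0243,0.028,0,0,0,0,0.25,0.0243,0.028,0,0,0,0,0.25,0,0,-0.04,0,0,0,0.25,0,0,-0.04,0,0,0,0.25,0,0,-0.02,0,0,0,0.25,0,0,-0.007,0,0,0,0.25,0,0,0,0,0,0,0.25,0,0,0,0,0,0,0.25,0,0,0,0,0,0,0.25,0,0,0,0,0,0,0.25])

```text
t: 13.1
tool_pos: [0.5586, 0.1812, 0.0798]
tool_rot: [-0.0, 0.996, -0.093, 0.001]
ft_force: [-0.1, 0.1, -0.0]
gripper_width: 0.0642
gripper_force: 0.0
```

```bash
python3 - <<'E'
from pk import *
yaw=np.radians(-10.3);Rm=np.array([[np.cos(yaw),np.sin(yaw)],[-np.sin(yaw),np.cos(yaw)]]); o=np.array([.538,.054])
x=(P[...,:2]-o)@Rm.T*1000; z=P[...,2]
print('tcp dock',Rm@(s['tool_pos'][:2]-o)*1000)
k=(c[...,0]>c[...,1]+70)&(c[...,0]>c[...,2]+60)&(z>.06)&(x[...,1]>80); t=np.c_[x[k],z[k]*1000]; print('knob',k.sum(),t.min(0),t.max(0),t.mean(0),'px',np.argwhere(k).mean(0))
cv2.imwrite('pics/cw.png',d['color'][...,::-1])
E
```

```text
tcp [0.5586 0.1812 0.0798] toolx yaw -10.670364045901913 tz [ 0.001  0.    -1.   ] j [0.22 0.14 1.92 0.   1.08 1.98]
tcp dock [ -2.45338547 128.80573685]
knob 1098 [-11.18968712 120.18273247  91.4555826 ] [  5.99542445 138.79364591 105.04883341] [ -1.04628815 129.23572853 100.32040281] px [265.83242259 257.76684882]
```

View pics/cw.png

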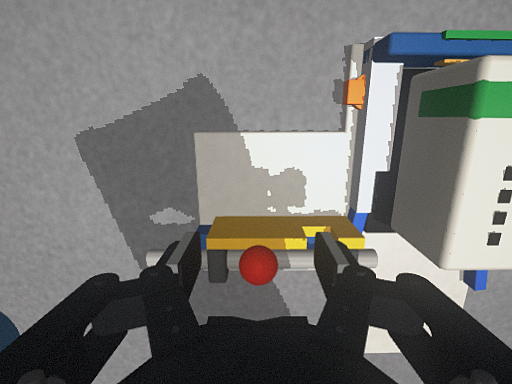

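The knob at (258,265) sits centred between the open fingers, and the notch in the yellow plate is at (318,232).

Call:
jog_arm(targets=[0,0,0,0,0,0,0.9,0,0,0,0,0,0,0.9,0,0,0,0,0,0,0.9,0,0,0,0,0,0,0.9,-0.0013,-0.0069,0,0,0,0,0.9,-0.0012,-0.0069,0,0,0,0,0.9,-0.0013,-0.0069,0,0,0,0,0.9,-0.0012,-0.0069,0,0,0,0,0.9,-0.0013,-0.0069,0,0,0,0,0.9,0,0,0,0,0,0,0.9], grip_force=20)

```text
t: 14.4
tool_pos: [0.5517, 0.1455, 0.0791]
tool_rot: [0.001, 0.996, -0.093, -0.0]
ft_force: [-0.1, -1.5, 1.8]
gripper_width: 0.0181
gripper_force: 19.7
```

Call:
jog_arm(targets=[-0.0006,-0.003,0,0,0,0,0.9,-0.0005,-0.003,0,0,0,0,0.9,-0.0004,-0.002,0,0,0,0,0.9,0,0,0,0,0,0,0.9,0,0,0,0,0,0,0.9,0,0,0,0,0,0,0.9,0,0,0,0,0,0,0.9,0,0,0,0,0,0,0.9,0,0,0,0,0,0,0.9,0,0,0,0,0,0,0.9])

```text
t: 15.65
tool_pos: [0.5505, 0.1389, 0.0791]
tool_rot: [-0.0, 0.996, -0.093, 0.0]
ft_force: [0.6, 4.9, -1.1]
gripper_width: 0.0184
gripper_force: 19.7
```

```bash
cat > kn.py <<'E'
from pk import *
yaw=np.radians(-10.3);Rm=np.array([[np.cos(yaw),np.sin(yaw)],[-np.sin(yaw),np.cos(yaw)]]); o=np.array([.538,.054])
x=(P[...,:2]-o)@Rm.T*1000; z=P[...,2]
print('tcp dock',Rm@(s['tool_pos'][:2]-o)*1000,'F dock',Rm@s['ft_force'][:2])
k=(c[...,0]>c[...,1]+70)&(c[...,0]>c[...,2]+60)&(z>.03)&(x[...,1]>60)&(x[...,1]<160); t=np.c_[x[k],z[k]*1000]; print('knob',k.sum(),t.min(0),t.max(0),t.mean(0),'px',np.argwhere(k).mean(0))
rod=(x[...,1]>-30)&(x[...,1]<230)&(abs(z-.047)<.004)&(abs(x[...,0]+31)<6); t=x[rod]; print('rod',len(t),t.min(0),t.max(0))
E
python3 kn.py
```

```text
tcp [0.5505 0.1389 0.0791] toolx yaw -10.665774463054136 tz [ 0.     0.001 -1.   ] j [0.15 0.1  1.96 0.   1.08 1.91]
tcp dock [-2.89380244 85.79822098] F dock [-0.23586698  4.93197951]
knob 1126 [-11.25263315  77.6594362   91.05884781] [  5.77716536  95.44937225 105.80646033] [ -0.87030921  86.73213789 100.17359615] px [265.38454707 256.68916519]
rod 1157 [-36.95674219  11.48120511] [-25.00209273 166.97674314]
```

The bolt is across: the knob's y is 85 mm and there is 5 N against the stop. Still holding the knob, I swing the handle along its arc.

Call:
jog_arm(targets=[0.0061,-0.0011,-0.0038,0,0,0,0.9,0.0055,-0.001,-0.0045,0,0,0,0.9,0.0049,-0.0009,-0.0051,0,0,0,0.9,0.0043,-0.0008,-0.0057,0,0,0,0.9,0.0036,-0.0007,-0.0062,0,0,0,0.9,0.0029,-0.0005,-0.0065,0,0,0,0.9,0.0021,-0.0004,-0.0069,0,0,0,0.9,0.0013,-0.0002,-0.007,0,0,0,0.9,0.0004,-0.0001,-0.0068,0,0,0,0.9,0,0,0,0,0,0,0.9])

```text
t: 16.95
tool_pos: [0.5831, 0.1328, 0.0266]
tool_rot: [-0.0, 0.996, -0.093, 0.001]
ft_force: [2.6, 4.5, 0.7]
gripper_width: 0.0178
gripper_force: 20.6
```

```bash
python3 kn.py
```

```text
tcp [0.5831 0.1328 0.0266] toolx yaw -10.662864123401153 tz [ 0.003  0.    -1.   ] j [ 0.13  0.23  1.92 -0.    0.99  1.89]
tcp dock [30.23849546 85.63401284] F dock [1.7364928  4.87361376]
knob 1172 [18.05656515 77.77853606 43.75597597] [38.86374643 95.44695353 56.21261717] [31.89289033 86.63031878 51.56668428] px [270.3831058  256.53754266]
rod 1 [-25.57844033  30.39472991] [-25.57844033  30.39472991]
```

Call:
jog_arm(targets=[0,0,-0.003,0,0,0,0.9,0,0,0,0,0,0,0.9,0,0,0,0,0,0,0.68,0,0,0,0,0,0,0.68,0,0,0,0,0,0,0.68,0,0,0.01,0,0,0,0.68,0,0,0.03,0,0,0,0.68,0,0,0.05,0,0,0,0.68,0,0,0.06,0,0,0,0.68,0,0,0,0,0,0,0.68])

```text
t: 18.25
tool_pos: [0.5855, 0.1334, 0.1819]
tool_rot: [-0.001, 0.996, -0.093, 0.007]
ft_force: [0.2, -0.9, 0.3]
gripper_width: 0.0273
gripper_force: 0.0
```

```bash
python3 kn.py; python3 - <<'E'
from kn import *
n=(abs(x[...,1])<60)&(x[...,0]>-40)&(x[...,0]<130)
wt=n&(z>.079)&(z<.09); print('body',cv2.minAreaRect(x[wt].astype(np.float32)))
cv2.imwrite('pics/fin.png',d['color'][...,::-1])
E
```

```text
tcp [0.5855 0.1334 0.1819] toolx yaw -10.664170200257576 tz [ 0.014  0.002 -1.   ] j [ 0.13  0.05  1.83 -0.    1.25  1.89]
tcp dock [32.55609448 86.5981384 ] F dock [ 0.40308287 -0.8232038 ]
knob 244 [21.30753979 77.702838   41.69020871] [38.41763982 95.59616894 54.11554229] [30.63752327 86.7780816  49.44159994] px [191.68442623 258.33606557]
rod 577 [-36.97508727   1.76116395] [-25.00610792 166.70565531]
tcp [0.5836 0.1331 0.1781] toolx yaw -10.665012211170499 tz [ 0.008  0.001 -1.   ] j [ 0.13  0.05  1.83 -0.    1.25  1.89]
tcp dock [30.69893374 85.99521715] F dock [ 0.44785393 -0.18278096]
knob 245 [21.96425945 78.00466111 43.80537895] [38.4587078  95.64792877 54.06535071] [30.53722909 86.73048018 49.55436971] px [190.28163265 257.54693878]
rod 605 [-36.98361069   2.23254058] [-25.00186988 166.81975156]
body ((40.08487319946289, 2.2426586151123047), (49.664283752441406, 110.43842315673828), 89.80240631103516)
```

View pics/fin.png

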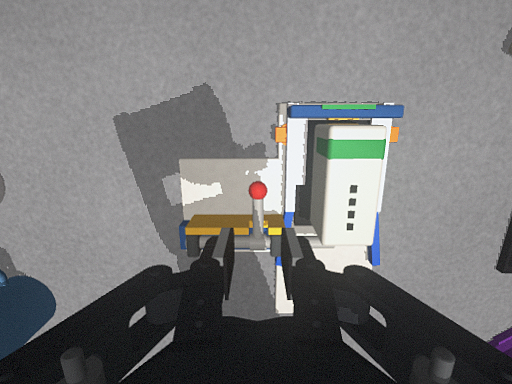

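The handle lies level in the notch (knob at (258,190)), the rod is across behind the pack, the pack is home (centre at 40.1 mm), and the robot is clear.

```bash
python3 -c "
from rig import bot
print(bot.hand_in())"
```

```text
the job is handed in; nothing more can be done
None
```

The job is handed in: by my last measurements the charged pack is home in the dock, the bolt is fully across and its handle is down in the notch; no verdict was returned.

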